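# Unpin the parts carousel and hold the screw jar to the front

### The job

The parts carousel is locked by an upright pin: pull the pin out and stand it in the empty steel cup. Then turn the carousel until the clear lidded jar of screws faces front, right behind the pointer nose of the base board, with everything still sitting in its seat, and finish holding the carousel still with the gripper closed on its black centre knob - do not let go. Leave the other things on the worktop alone.

Things in the scene. Friction and masses are not known exactly. Their poses are not given: they have to be found in the camera images.
- carousel_base: Fixed round plywood base board of the carousel, 260 mm across, 12 mm thick. Origin: centre of its underside, on the vertical turning axis. A narrow nose (22 mm wide, tip 165 mm from the axis) with a small dark arrow sticks out along its own -x: that direction is the front. The board may itself be turned a little on the worktop
- turntable (a joint): Angle of the turntable about the vertical axis; 0 at the start, grows anticlockwise seen from above; turns up to 7 rad either way, with about 0.06 N m of friction, and stays where it is left. The wooden disc is 196 mm across, its top 36 mm above the worktop, with four seats: low rings 12 mm high, centred 60 mm from the axis, 90 degrees apart. The pin blocks it until pulled out
- knob_grip (a point): Point to grip: centre of the black round centre knob of the turntable, on the axis, 148 mm above the worktop. The knob is 44 mm across, smooth enough to be gripped from any side, from 134 to 162 mm above the worktop, top at 166 mm; it is fixed to the disc and turns with it. Nothing else of the carousel but the pin's head stands higher than 105 mm
- jar_seat (a point): Centre of the floor of the jar's seat on the disc (inner diameter 63 mm), 60 mm from the axis, 36 mm above the worktop
- screw_jar: Clear jar of brass screws with a wide white lid, 58 mm across, 68 mm high, loose in its seat; origin: centre of its underside
- pink_tin: Plain round tin, 66 mm across, 64 mm high, loose in another seat; origin: centre of its underside
- tape_clear: Wide roll of tape lying flat, 68 mm across, 50 mm high, loose in another seat; origin: centre of its underside
- tape_insul: Thin roll of tape lying flat, 66 mm across, 19 mm high, loose in another seat; origin: centre of its underside
- lock_pin: Loose steel locking pin, 152 mm long, 80 g, standing upright at the rim of the disc, 110 mm from the axis, through a bush on the disc and one below it (hole 13 mm, shaft 10 mm; the upper bush ends 40 mm above the pin's foot). Origin: centre of its foot, its z axis runs up the shaft. Raised by 45 mm it is free
- pin_head (a point): Grip point of the pin: centre of its black cylindrical head, 22 mm across and 37 mm high, 134 mm above the foot
- pin_cup: Empty straight steel cup, 58 mm across, inside 52 mm across, 100 mm high, floor 5 mm thick, 400 g, loose; origin: centre of its underside. The pin stands or leans against the rim when let go in it
- box_seal: Small carton, bystander, 62 x 95 x 50 mm; origin: centre of its underside
- spool_copper: Spool of copper wire, bystander, 80 x 71 x 50 mm; origin at its underside
- tape_measure: Tape measure, bystander, 40 x 76 x 64 mm; origin at its underside
- marker_black: Marker pen lying down, bystander, 16 x 132 x 18 mm; origin at its underside
Not all that is in view belongs to the job. Leave any red look-alike of the lock_pin alone.

How it is judged:
On the way, in this order (a step that is already met when the one before it is completed fails the run):
1. the pin stands in the steel cup, let go (z of lock_pin in the frame of pin_cup between 0 and 0.03 m and horizontal distance between lock_pin and pin_cup below 0.03 m and contact force between the fingers and lock_pin below 0.2 N and angle between pin_cup's own z axis and vertical below 0.15 rad), for 0.2 s.
2. the carousel's jar is behind the pointer (x of screw_jar in the frame of carousel_base below -0.045 m and y of screw_jar in the frame of carousel_base between -0.012 and 0.012 m), for 0.2 s.
At the end, for the whole second after the job is handed in: Pin foot in the upright cup (under 30 mm up, within 30 mm of its axis), pin let go; jar upright in its seat, on the pointer side, within 12 mm sideways of the line from axis to pointer; turntable still (under 0.05 rad/s); fingers press it with over 3 N, at the knob (all of step 1 and all of step 2 and horizontal distance between screw_jar and jar_seat below 0.008 m and angle between screw_jar's own z axis and vertical below 0.1 rad and velocity of joint turntable between -0.05 and 0.05 rad/s and contact force between the fingers and turntable above 3 N and distance between the grasp point and knob_grip below 0.035 m); the arm keeps its last pose, push and grip.
It fails at once if something on the carousel is tipped over or leaves its seat (angle between any of screw_jar, pink_tin, tape_clear, tape_insul's own z axis and vertical above 0.35 rad or height (world z) of any of screw_jar, pink_tin, tape_clear, tape_insul above 0.046 m or height (world z) of any of screw_jar, pink_tin, tape_clear, tape_insul below 0.025 m).
It fails at once if the carton, wire spool, tape measure or marker is moved more than 30 mm (distance of any of box_seal, spool_copper, tape_measure, marker_black from where it was at the start of the episode above 0.03 m).
It also fails if it takes over 64 s, if anything falls off the work surface, if the arm or the gripper's body presses on something with over 40 N, if the wrist force passes 120 N, or if a joint passes its speed limit or range.

### The arm

A 6-joint arm with a two-finger parallel gripper is mounted at the origin on a cart in front of the work surface, level with it; the furniture and walls round the work are solid. World frame = base frame: x ahead of the robot, y to its left, z up, the work surface at z = 0. Lengths are in m, angles in rad, forces in N, time in s.
With the tool pointing down it reaches from about 0.4 to 0.825 m from the base axis. Payload 7 kg.
Tool frame: the origin (TCP) lies on the centre line of the jaws, within the pads' length; the fingertips stand 14 mm ahead of it and the grasp point (between the pads) lies 5 mm behind it; z points along the fingers, y is the line along which they close (so a half turn about z gives the same grasp; the last joint's range is limited). The gripper opens to 88 mm and grips with 3 to 60 N. Pads are 19 mm wide; open, the fingers measure 130 mm over their backs; the gripper's body (78 mm by 193 mm) begins 47 mm behind the grasp point.
Start: joints at [1.573, 0.359, 0.012, 0, -1.224, -0.288], TCP at [0.19, 0.648, 0.201] pointing down, gripper open.
Joint ranges: [-3.07, 3.07], [-1.43, 2.12], [-1.02, 1.25], [-3.03, 1.67], [-3.05, -0], [-3.03, 3.03]. Speed limits (rad/s): [2.39, 2.39, 3.01, 3.14, 3.14, 3.14].

### API

Orientations are given as [roll, pitch, yaw] about the fixed x, y, z axes, in that order (R = Rz(yaw) Ry(pitch) Rx(roll)).
In Python, from station import arm gives the robot as it stands.
- The arm moves only by the tool move_arm, never from a script. Its argument "rows" is a list of rows, each an object with "translation": the shift along the tool's x, y, z in cm, a list of three; "rot": the turn, a rotation vector about the tool's x, y, z in degrees, a list of three; "hand": the closure, from 0 (fully open) to 1 (shut). A call has 1 to 8 rows; each row is the pose to reach, as a shift and turn from the pose commanded when the call began, along the tool's axes at that moment; what a row does not reach only later rows make up. A row lasts 1/12 s, in which the tool goes at most 41.7 mm and 7.16 degrees, less where a joint would pass 70% of its speed; a pose out of reach is approached as far as the arm can. A call with a gripper value outside its range is refused whole. The fingers move at their own pace and stop on an object; "squeeze" is the grip in N (left out, the last holds). Time passes only in rows, so rows that repeat a pose let the fingers close. It gives the time, the measured TCP pose, the force, the opening and the grip force at its end, in the units of the state.
- arm.get_state(): the state, without advancing time (a new reading comes with each control period).
- arm.grab_frame(name): name is "side" or "top"; returns (picture, depth): 384x512x3 uint8, red, green, blue; 384x512 float32, m along the optical axis (not along the pixel's ray), 0 where there is no reading.
- arm.camera_params(name): a dict with "vfov" (degrees; the focal length in pixels is half the picture's height over the tangent of half this angle, whatever the lens; pixels are square), "cx", "cy" (the principal point, pixels), "position" and "orientation" of the camera in the world. Camera axes: x right, y down, z forward; pixel columns grow to the right and rows downward; lengths in m; the calibration is good to about 2 mm. A picture is of the moment at which its call begins. camera_params takes no time and is no camera call.
- arm.job_done(): hands the job in; it is judged then, once.
Trained networks look in the newest picture that a camera, given by its name, has taken for a name from the list of things; names that differ only in an ending like _2 or _b are one class to them, and where a whole thing is asked for, a point or a joint stands for the part that bears it (a point fixed in the world has none). Each returns a list of dicts, best first, with "p" (0 to 1); they miss things now and then, are a little off and sometimes report something else, mostly with a low value. They report only what shows in the picture. A call takes as long as a camera call. They do not tell look-alikes from the thing itself.
- arm.search_frame(label, camera): "point" ([x, y, z] in m, in the coordinates of the camera as it stood for that picture, good to about 4 mm: the middle of the surface that is visible of it).
- arm.pinpoint(label, camera): "point" ([x, y, z] in m, in the coordinates of the camera as it stood for that picture, good to about 4 mm: a listed point, or the origin of a listed thing).
The state is a dict: "t": time; "q": joint angles; "qd": joint speeds; "joint_efforts": joint torques, N m; "eef_pos": TCP position; "ee_rot": TCP orientation; "force": force on the tool from outside, world axes, zero at the start; "moment": the same for the moment, N m; "width": finger opening in m; "gripper_force": force on a finger pad.
Only numpy, scipy, OpenCV 4.12 (cv2) and the standard library are available. Lean on these libraries where they do the work, as an engineer would, in place of code of your own. Each camera call takes 0.05 s, during which the arm holds its last target. There are 200 camera calls.

## Working session

There is one attempt and no reset: what is moved stays moved. The work goes in short steps, Python scripts to look and compute and a tool call to move; the robot and the scene stay as the last step left them, time stands still between calls to the robot, and variables do not carry over. Pictures are saved under pics/ and viewed, at most 10 in all, crops included, and the job is handed in when it is done.

Besides the shell and the picture viewer there is one more tool, called as name(argument=value, ...) on one line, values as JSON. move_arm: Moves the arm, as the interface text tells. Its arguments: {"type":"object","properties":{"rows":{"type":"array","items":{"type":"object","properties":{"translation":{"type":"array","items":{"type":"number"}},"rot":{"type":"array","items":{"type":"number"}},"hand":{"type":"number"}}}},"squeeze":{"type":"number"}},"required":["rows"]}

```bash
mkdir -p pics
cat > h.py <<'E'
from station import arm
import numpy as np, cv2
from scipy.spatial.transform import Rotation as R
def cam(n):
    p=arm.camera_params(n); o=np.array(p["orientation"],float)
    M=o if o.shape==(3,3) else (R.from_euler('xyz',o).as_matrix() if o.size==3 else R.from_quat(o).as_matrix())
    return p,M,np.array(p["position"])
def w(n,pt):
    p,M,t=cam(n); return M@np.array(pt)+t
def px(n,P):
    p,M,t=cam(n); c=M.T@(np.array(P)-t); f=192/np.tan(np.radians(p["vfov"])/2)
    return np.round([p["cx"]+f*c[0]/c[2],p["cy"]+f*c[1]/c[2]],0)
def cloud(n,d):
    p,M,t=cam(n); f=192/np.tan(np.radians(p["vfov"])/2)
    v,u=np.mgrid[:384,:512]; c=np.stack([(u-p["cx"])/f*d,(v-p["cy"])/f*d,d],-1)
    return c@M.T+t
def tool(P):
    s=arm.get_state(); return R.from_euler('xyz',s["ee_rot"]).inv().apply(np.array(P)-s["eef_pos"])*100
E
python3 - <<'E'
from h import *
ims=[]
for n in("side","top"):
    im,d=arm.grab_frame(n); cv2.imwrite(f"pics/{n}0.png",im[...,::-1]); np.save(f"pics/{n}0.npy",d)
    p=arm.camera_params(n);print(p)
    for l in("carousel_base","knob_grip","pin_head","lock_pin","pin_cup","screw_jar","jar_seat"):
        for r in arm.pinpoint(l,n)[:3]:
            P=w(n,r["point"]);print(n,l,round(r["p"],2),P.round(3),px(n,P))
print(arm.get_state())
E
```

```text
{'vfov': 45.58110394518766, 'cx': 257.5870730626234, 'cy': 195.6935112088486, 'position': array([0.42670773, 1.21437865, 0.99393545]), 'orientation': array([-2.20615762, -0.01266711, -3.03311991])}
side carousel_base 0.92 [ 0.532 -0.197 -0.   ] [267. 185.]
side knob_grip 0.72 [ 0.536 -0.194  0.145] [267. 153.]
side pin_head 0.62 [ 0.615 -0.127  0.142] [242. 162.]
side pin_head 0.52 [ 0.722 -0.255  0.135] [219. 143.]
side lock_pin 0.69 [0.481 0.215 0.001] [271. 263.]
side lock_pin 0.47 [ 0.714 -0.252  0.   ] [222. 174.]
side pin_cup 0.71 [ 0.483  0.216 -0.002] [271. 264.]
side pin_cup 0.31 [ 0.535 -0.137  0.032] [265. 188.]
side screw_jar 0.66 [ 0.537 -0.134  0.033] [264. 188.]
side jar_seat 0.69 [ 0.535 -0.137  0.036] [265. 187.]
{'vfov': 49.17149035124055, 'cx': 252.9589135516711, 'cy': 185.0664507655619, 'position': array([0.38125589, 0.00419426, 1.37149947]), 'orientation': array([-2.99460624,  0.01001258, -1.56191392])}
top knob_grip 0.9 [ 0.534 -0.198  0.149] [327. 195.]
top knob_grip 0.73 [ 0.526 -0.257  0.033] [339. 202.]
top pin_head 0.48 [ 0.617 -0.128  0.149] [302. 167.]
to
[... 326 characters left out ...]
0.88 [ 0.537 -0.132  0.036] [300. 198.]
{'t': 0.8, 'q': array([ 1.57311987e+00,  3.58581004e-01,  1.19119172e-02,  1.19450216e-05,
       -1.22411564e+00, -2.88104472e-01]), 'qd': array([ 0.00050394, -0.00029807,  0.00183817, -0.00124615, -0.00010433,
       -0.00016322]), 'joint_efforts': array([ 1.82520624e-03, -5.82290018e+01,  2.93289399e+01,  7.00224817e+00,
        1.25694409e-02, -1.29338187e-05]), 'eef_pos': array([0.19030033, 0.64759868, 0.20058089]), 'ee_rot': array([-3.14157834e+00, -7.47618239e-06, -2.85776870e-01]), 'force': array([-0.25100287, -0.59475267,  0.88347935]), 'moment': array([-0.02980908, -0.00453447,  0.01410424]), 'gripper_force': 0.0, 'width': 0.0876790876788989}
```

View pics/side0.png

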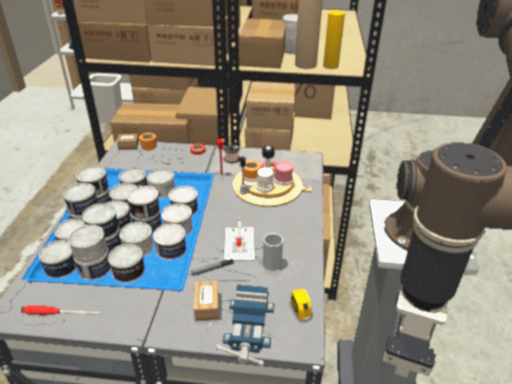

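View pics/top0.png

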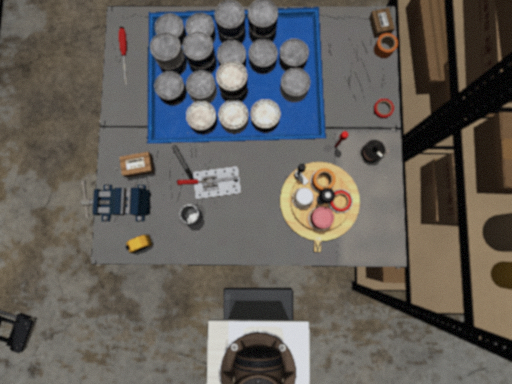

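```bash
cat > meas.py <<'E'
from h import *
def seg(C,c,r,z0,z1):
    m=(np.hypot(C[...,0]-c[0],C[...,1]-c[1])<r)&(C[...,2]>z0)&(C[...,2]<z1); return m
def rep(n,C,name,c,r,z0,z1):
    m=seg(C,c,r,z0,z1); P=C[m]
    if len(P)==0: print(n,name,0); return
    (cx,cy),rad=cv2.minEnclosingCircle(P[:,:2].astype(np.float32))
    v,u=np.nonzero(m)
    print(n,name,len(P),"mean",P.mean(0).round(4),"circ",round(cx,4),round(cy,4),round(rad,4),"zmax",P[:,2].max().round(3),"px",u.mean().round(1),v.mean().round(1))
E
python3 - <<'E'
from meas import *
for n in("top","side"):
    d=np.load(f"pics/{n}0.npy");C=cloud(n,d)
    rep(n,C,"knob",(.534,-.197),.04,.155,.18)
    rep(n,C,"pin",(.616,-.128),.03,.13,.18)
    rep(n,C,"redpin",(.717,-.256),.03,.13,.18)
    rep(n,C,"cuprim",(.479,.215),.05,.085,.115)
    rep(n,C,"lid",(.538,-.135),.04,.09,.115)
    rep(n,C,"nose",(.375,-.2),.05,.006,.03)
    m=seg(C,(.534,-.197),.14,.004,.02); P=C[m]
    m2=seg(C,(.534,-.197),.18,.006,.025)&(np.hypot(C[...,0]-.534,C[...,1]+.197)>.14);Q=C[m2]
    print(n,"nose ang",Q.mean(0).round(4),len(Q),np.percentile(Q,[5,50,95],axis=0).round(3).tolist())
    for cc,nm in(((.42,.12),"around cup"),):
        k=seg(C,(.479,.215),.14,.01,.3)&~seg(C,(.479,.215),.04,.0,.3); print("near cup",C[k].max(0).round(3) if k.any() else 0,C[k].min(0).round(3) if k.any() else 0)
im=cv2.imread("pics/top0.png"); a=cv2.resize(im[120:260,250:390],(560,560),interpolation=cv2.INTER_CUBIC); b=cv2.imread("pics/side0.png")
cv2.imwrite("pics/crop.png",a)
E
```

```text
top knob 188 mean [ 0.531  -0.1945  0.1657] circ 0.5322 -0.1953 0.0234 zmax 0.174 px 326.4 195.4
top pin 59 mean [ 0.6122 -0.1218  0.159 ] circ 0.614 -0.1229 0.0114 zmax 0.169 px 300.7 168.0
top redpin 56 mean [ 0.7144 -0.2509  0.1481] circ 0.7154 -0.252 0.0116 zmax 0.161 px 343.3 135.4
top cuprim 89 mean [0.479  0.2149 0.0971] circ 0.4793 0.2148 0.0293 zmax 0.107 px 188.2 214.1
top lid 250 mean [ 0.5347 -0.1349  0.1038] circ 0.5343 -0.1359 0.0273 zmax 0.111 px 303.4 196.5
top nose 190 mean [ 0.3994 -0.1937  0.0124] circ 0.3774 -0.2003 0.0479 zmax 0.02 px 319.0 242.0
top nose ang [ 0.5047 -0.2178  0.0091] 177 [[0.371, -0.354, 0.006], [0.465, -0.193, 0.008], [0.692, -0.052, 0.016]]
near cup [0.618 0.317 0.115] [0.45  0.097 0.01 ]
side knob 81 mean [ 0.5321 -0.1882  0.1633] circ 0.5312 -0.191 0.0244 zmax 0.17 px 267.9 149.2
side pin 64 mean [ 0.6141 -0.1174  0.1503] circ 0.6165 -0.1184 0.0129 zmax 0.167 px 242.3 161.2
side redpin 39 mean [ 0.7171 -0.2469  0.1448] circ 0.7177 -0.2488 0.0169 zmax 0.156 px 219.6 142.2
side cuprim 187 mean [0.4793 0.2161 0.094 ] circ 0.4799 0.2159 0.0322 zmax 0.104 px 272.7 241.0
side lid 138 mean [ 0.5357 -0.1289  0.1009] circ 0.5345 -0.1342 0.0292 zmax 0.107 px 264.9 172.9
side nose 81 mean [ 0.4005 -0.1911  0.0113] circ 0.3966 -0.1992 0.0343 zmax 0.016 px 302.0 186.4
side nose ang [ 0.3864 -0.1898  0.0113] 30 [[0.371, -0.196, 0.006], [0.383, -0.183, 0.012], [0.393, -0.175, 0.015]]
near cup [0.618 0.256 0.11 ] [0.539 0.106 0.01 ]
```

View pics/crop.png

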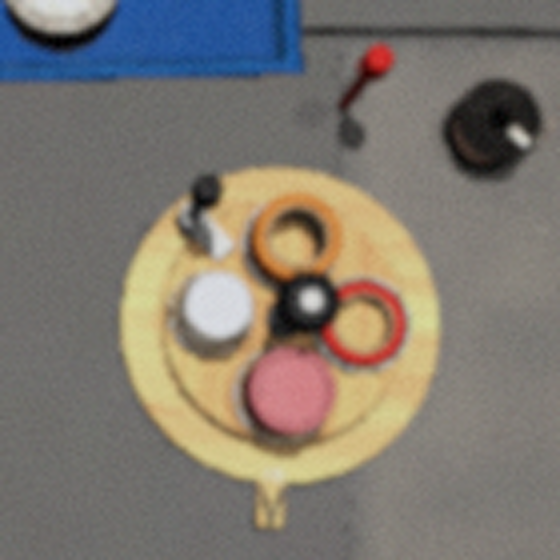

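Candidates for the pin are the black head at top pixel (302,167), on the carousel rim and 110 mm from the axis, and the red head at (344,136), which is off the carousel. I choose the black one. The crop confirms it. It also shows the nose at about (318,246) and the white jar lid at (303,197).

Run:
```python
from h import *
print(tool((.615,-.123,.29)))
```

```text
[62.47097705 61.96201186 -8.94233091]
```

move_arm(rows=[{"translation":[1.5,1.5,-4],"rot":[0,0,0],"hand":0.3},{"translation":[4,4,-7],"rot":[0,0,0],"hand":0.3},{"translation":[7,7,-9],"rot":[0,0,0],"hand":0.3},{"translation":[9.8,9.8,-9],"rot":[0,0,0],"hand":0.3},{"translation":[12.6,12.6,-9],"rot":[0,0,0],"hand":0.3},{"translation":[15.4,15.4,-9],"rot":[0,0,0],"hand":0.3},{"translation":[18.2,18.2,-9],"rot":[0,0,0],"hand":0.3},{"translation":[21,21,-9],"rot":[0,0,0],"hand":0.3}])

```text
t: 1.47
eef_pos: [0.3324, 0.3863, 0.291]
ee_rot: [-3.141, -0.0, -0.285]
force: [0.6, 0.1, -0.2]
width: 0.0612
gripper_force: 0.0
```

Run:
```python
from h import *
print(tool((.615,-.123,.29)))
```

```text
[41.4578952  40.9161178   0.06191556]
```

move_arm(rows=[{"translation":[2.6,2.6,0],"hand":0.3},{"translation":[5.2,5.2,0],"hand":0.3},{"translation":[7.8,7.8,0],"hand":0.3},{"translation":[10.4,10.4,0],"hand":0.3},{"translation":[13,13,0],"hand":0.3},{"translation":[15.6,15.6,0],"hand":0.3},{"translation":[18.2,18.2,0],"hand":0.3},{"translation":[20.8,20.8,0],"hand":0.3}])

```text
validation failed for argument at $.ro...
```

move_arm(rows=[{"translation":[2.8,2.8,0],"hand":0.3},{"translation":[5.6,5.6,0],"hand":0.3},{"translation":[8.4,8.4,0],"hand":0.3},{"translation":[11.2,11.2,0],"hand":0.3},{"translation":[14,14,0],"hand":0.3},{"translation":[16.8,16.8,0],"hand":0.3},{"translation":[19,19,0],"hand":0.3},{"translation":[20,20,0],"hand":0.3}])

```text
validation failed for argument at $.ro...
```

Run:
```python
from h import *
print(tool((.615,-.123,.141)))
```

```text
[41.45638696 40.93130657 14.96190774]
```

rot is required in each row.

move_arm(rows=[{"translation":[2.6,2.6,0],"rot":[0,0,0],"hand":0.3},{"translation":[5.2,5.2,0],"rot":[0,0,0],"hand":0.3},{"translation":[7.8,7.8,0],"rot":[0,0,0],"hand":0.3},{"translation":[10.4,10.4,0],"rot":[0,0,0],"hand":0.3},{"translation":[13,13,0],"rot":[0,0,0],"hand":0.3},{"translation":[15.6,15.6,0],"rot":[0,0,0],"hand":0.3},{"translation":[18.2,18.2,0],"rot":[0,0,0],"hand":0.3},{"translation":[20.8,20.8,0],"rot":[0,0,0],"hand":0.3}])

```text
t: 2.13
eef_pos: [0.4733, 0.1283, 0.2911]
ee_rot: [-3.141, -0.001, -0.286]
force: [0.8, 1.3, -0.0]
width: 0.0615
gripper_force: 0.0
```

move_arm(rows=[{"translation":[2.6,2.6,0],"rot":[0,0,0],"hand":0.3},{"translation":[5.4,5.4,0],"rot":[0,0,0],"hand":0.3},{"translation":[8.2,8.2,0],"rot":[0,0,0],"hand":0.3},{"translation":[11,11,0],"rot":[0,0,0],"hand":0.3},{"translation":[13.8,13.8,0],"rot":[0,0,0],"hand":0.3},{"translation":[16.6,16.6,0],"rot":[0,0,0],"hand":0.3},{"translation":[19,19,0],"rot":[0,0,0],"hand":0.3},{"translation":[20.6,20.2,0],"rot":[0,0,0],"hand":0.3}])

```text
t: 2.8
eef_pos: [0.6142, -0.1252, 0.2901]
ee_rot: [3.141, 0.0, -0.288]
force: [-0.5, 0.7, 0.6]
width: 0.0614
gripper_force: 0.0
```

Run:
```python
from h import *
print(tool((.615,-.123,.141)),arm.get_state()["q"],arm.get_state()["eef_pos"])
```

```text
[ 1.47984507e-02 -2.46401379e-01  1.49103806e+01] [ 1.10127838e-01  2.38455544e-01  4.45747564e-02  4.80204471e-04
 -1.37757811e+00  1.17262968e+00] [ 0.61424884 -0.12523984  0.29010552]
```

move_arm(rows=[{"translation":[0,-0.2,3],"rot":[0,0,0],"hand":0.3},{"translation":[0,-0.2,6],"rot":[0,0,0],"hand":0.3},{"translation":[0,-0.2,8.5],"rot":[0,0,0],"hand":0.3},{"translation":[0,-0.2,10.5],"rot":[0,0,0],"hand":0.3},{"translation":[0,-0.2,12],"rot":[0,0,0],"hand":0.3},{"translation":[0,-0.2,13.5],"rot":[0,0,0],"hand":0.3},{"translation":[0,-0.2,14.9],"rot":[0,0,0],"hand":0.3},{"translation":[0,-0.2,14.9],"rot":[0,0,0],"hand":0.3}])

```text
t: 3.47
eef_pos: [0.6122, -0.1198, 0.1385]
ee_rot: [3.141, 0.005, -0.286]
force: [-0.8, -0.4, -0.2]
width: 0.0612
gripper_force: 0.0
```

Run:
```python
from meas import *
im,d=arm.grab_frame("side");C=cloud("side",d)
a=cv2.resize(im[100:220,190:330,::-1],(700,600),interpolation=cv2.INTER_CUBIC); cv2.imwrite("pics/c2.png",a)
```

```text
(no output)
```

View pics/c2.png

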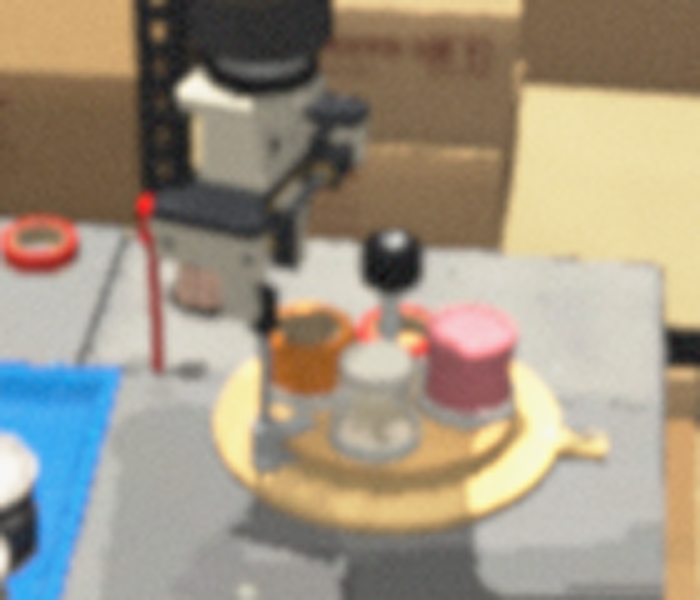

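The crop shows the gripper around the black head at crop (268,305), with the shaft running down to the bush at (268,450) and the red pin well clear at (150,280). Closing now.

move_arm(rows=[{"translation":[0,0,0],"rot":[0,0,0],"hand":1},{"translation":[0,0,0],"rot":[0,0,0],"hand":1},{"translation":[0,0,0],"rot":[0,0,0],"hand":1},{"translation":[0,0,0],"rot":[0,0,0],"hand":1},{"translation":[0,0,0],"rot":[0,0,0],"hand":1},{"translation":[0,0,0],"rot":[0,0,0],"hand":1},{"translation":[0,0,0],"rot":[0,0,0],"hand":1},{"translation":[0,0,0],"rot":[0,0,0],"hand":1}], squeeze=30)

```text
t: 4.18
eef_pos: [0.614, -0.12, 0.1416]
ee_rot: [-3.142, -0.0, -0.286]
force: [-0.9, -0.1, -0.3]
width: 0.0137
gripper_force: 0.0
```

Run:
```python
from meas import *
s=arm.get_state();print(s["width"],s["gripper_force"],s["eef_pos"])
ims=[]
for n,c,(a,b) in(("side",(slice(100,220),slice(190,330)),(400,343)),("top",(slice(120,220),slice(250,350)),(380,380))):
    im,d=arm.grab_frame(n);C=cloud(n,d)
    o=cv2.resize(im[c][...,::-1],(400,380),interpolation=cv2.INTER_CUBIC);ims.append(o)
    for l in("pin_head","lock_pin"):
        for r in arm.pinpoint(l,n)[:3]:print(n,l,round(r["p"],2),w(n,r["point"]).round(3))
    rep(n,C,"knob",(.534,-.197),.035,.155,.175)
cv2.imwrite("pics/c3.png",np.hstack(ims))
s=arm.get_state();print(s["width"],s["gripper_force"])
```

```text
0.013693969321826888 0.0 [ 0.61404863 -0.11995549  0.14164472]
side pin_head 0.52 [ 0.618 -0.129  0.146]
side pin_head 0.41 [ 0.72  -0.252  0.133]
side lock_pin 0.46 [ 0.648  0.406 -0.003]
side lock_pin 0.45 [ 0.717 -0.249  0.001]
side knob 84 mean [ 0.5318 -0.1878  0.1631] circ 0.5307 -0.1933 0.0234 zmax 0.171 px 267.9 149.3
top knob 186 mean [ 0.5311 -0.1947  0.1659] circ 0.5321 -0.1954 0.0235 zmax 0.174 px 326.4 195.4
0.0006136247459642848 0.0
```

View pics/c3.png

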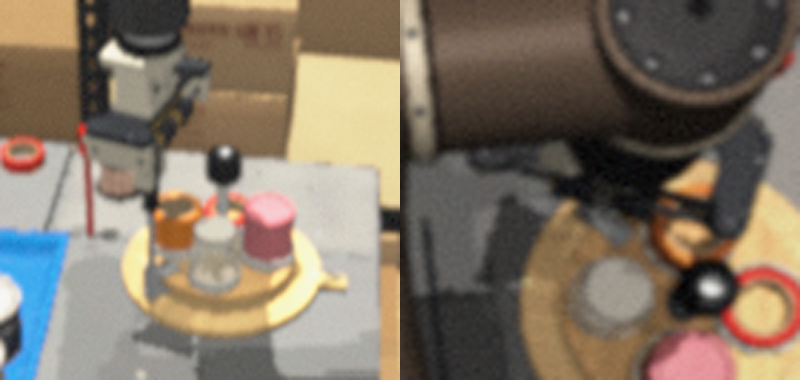

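Run:
```python
from meas import *
s=arm.get_state();print(s["width"],s["gripper_force"],s["eef_pos"],s["ee_rot"])
d0=np.load("pics/side0.npy");C0=cloud("side",d0)
im,d=arm.grab_frame("side");C=cloud("side",d)
im0=cv2.imread("pics/side0.png")[...,::-1]
for z0 in np.arange(.05,.2,.012):
    for nm,CC,I in(("before",C0,im0),("now",C,im)):
        m=seg(CC,(.615,-.12),.045,z0,z0+.012);P=CC[m]
        if len(P):print(nm,round(z0,3),len(P),np.median(P,0).round(3),"x",np.percentile(P[:,0],[5,95]).round(3),"y",np.percentile(P[:,1],[5,95]).round(3),np.median(I[m],0))
cv2.imwrite("pics/c4.png",np.hstack([cv2.resize(x[145:200,215:270,::-1],(390,390),interpolation=cv2.INTER_CUBIC) for x in(im0,im)]))
```

```text
0.0006136247459642848 0.0 [ 0.61405989 -0.11995456  0.14153294] [ 3.14157625e+00  4.12275682e-05 -2.85756352e-01]
before 0.05 12 [ 0.612 -0.118  0.054] x [0.606 0.621] y [-0.142 -0.11 ] [172.5 165.  149.5]
now 0.05 15 [ 0.612 -0.116  0.053] x [0.606 0.623] y [-0.138 -0.113] [135. 130. 120.]
before 0.062 5 [ 0.613 -0.118  0.067] x [0.612 0.616] y [-0.12  -0.117] [164. 147. 124.]
now 0.062 7 [ 0.613 -0.119  0.066] x [0.609 0.617] y [-0.152 -0.115] [154. 135. 120.]
before 0.074 6 [ 0.615 -0.12   0.079] x [0.613 0.616] y [-0.124 -0.118] [150.5 137.5 123. ]
now 0.074 8 [ 0.614 -0.118  0.083] x [0.612 0.616] y [-0.123 -0.115] [151.5 139.5 123. ]
before 0.086 9 [ 0.616 -0.12   0.092] x [0.612 0.62 ] y [-0.126 -0.115] [177. 156. 124.]
now 0.086 6 [ 0.616 -0.121  0.095] x [0.612 0.621] y [-0.127 -0.116] [175. 154. 127.]
before 0.098 6 [ 0.616 -0.124  0.103] x [0.613 0.62 ] y [-0.125 -0.116] [168. 150. 125.]
now 0.098 7 [ 0.616 -0.12   0.103] x [0.612 0.621] y [-0.127 -0.118] [173. 157. 131.]
before 0.11 10 [ 0.616 -0.121  0.114] x [0.612 0.62 ] y [-0.126 -0.116] [136.5 128.5 122. ]
now 0.11 1
[... 356 characters left out ...]
 20 [ 0.615 -0.116  0.139] x [0.605 0.627] y [-0.123 -0.112] [73.5 62.5 51.5]
before 0.146 22 [ 0.612 -0.117  0.153] x [0.606 0.622] y [-0.123 -0.109] [48.5 47.5 42.5]
now 0.146 16 [ 0.611 -0.114  0.153] x [0.605 0.622] y [-0.123 -0.108] [56.5 53.  49. ]
before 0.158 19 [ 0.615 -0.12   0.163] x [0.606 0.623] y [-0.13  -0.114] [96. 94. 92.]
now 0.158 14 [ 0.609 -0.118  0.161] x [0.604 0.619] y [-0.128 -0.11 ] [102.5 101.5  92. ]
now 0.17 24 [ 0.616 -0.105  0.176] x [0.603 0.627] y [-0.126 -0.1  ] [141.  134.5 119. ]
now 0.182 16 [ 0.607 -0.108  0.186] x [0.602 0.618] y [-0.126 -0.099] [133.5 129.5 115.5]
now 0.194 12 [ 0.605 -0.121  0.201] x [0.6   0.609] y [-0.131 -0.098] [121.  115.5 105. ]
```

View pics/c4.png

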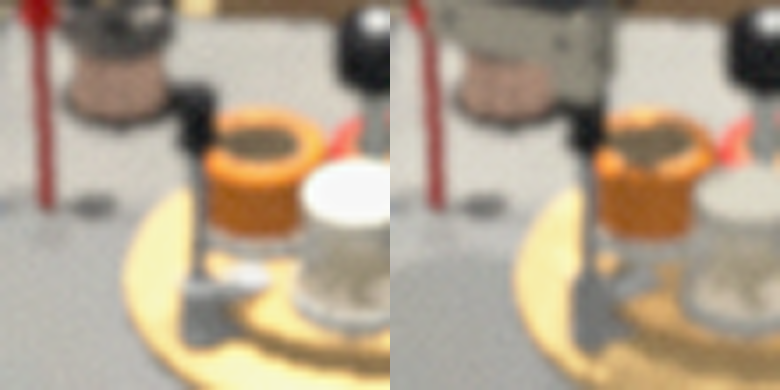

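move_arm(rows=[{"translation":[0,0,-2],"rot":[0,0,0],"hand":1},{"translation":[0,0,-5],"rot":[0,0,0],"hand":1},{"translation":[0,0,-8],"rot":[0,0,0],"hand":1},{"translation":[0,0,-11],"rot":[0,0,0],"hand":1},{"translation":[0,0,-12],"rot":[0,0,0],"hand":1},{"translation":[0,0,-12],"rot":[0,0,0],"hand":1}])

```text
t: 5.03
eef_pos: [0.6157, -0.1202, 0.2654]
ee_rot: [-3.14, -0.006, -0.286]
force: [-0.5, -0.7, 0.7]
width: 0.0
gripper_force: 0.0
```

Run:
```python
from meas import *
s=arm.get_state();print(s["width"],s["gripper_force"],s["eef_pos"],s["ee_rot"])
im,d=arm.grab_frame("side");C=cloud("side",d)
for z0 in np.arange(.14,.36,.012):
        m=seg(C,(.615,-.12),.08,z0,z0+.012);P=C[m]
        if len(P):print(round(z0,3),len(P),np.median(P,0).round(3),"x",np.percentile(P[:,0],[5,95]).round(3),"y",np.percentile(P[:,1],[5,95]).round(3),np.median(im[m],0))
cv2.imwrite("pics/c5.png",cv2.resize(im[90:200,190:310,::-1],(600,550),interpolation=cv2.INTER_CUBIC))
```

```text
4.117053928040889e-05 0.0 [ 0.61570822 -0.12016576  0.26544489] [-3.14007016 -0.00601394 -0.28559201]
0.14 18 [ 0.614 -0.115  0.145] x [0.606 0.623] y [-0.123 -0.109] [48.5 43.  42.5]
0.152 25 [ 0.612 -0.119  0.16 ] x [0.605 0.622] y [-0.129 -0.112] [54. 48. 47.]
0.164 5 [ 0.614 -0.122  0.165] x [0.613 0.622] y [-0.128 -0.112] [92. 92. 88.]
0.284 8 [ 0.614 -0.108  0.294] x [0.604 0.627] y [-0.131 -0.104] [128. 122. 104.]
0.296 33 [ 0.615 -0.107  0.303] x [0.604 0.629] y [-0.126 -0.1  ] [135. 129. 116.]
0.308 28 [ 0.609 -0.107  0.313] x [0.602 0.628] y [-0.128 -0.101] [127.  120.  107.5]
0.32 15 [ 0.607 -0.118  0.325] x [0.602 0.61 ] y [-0.131 -0.103] [117. 113. 103.]
0.332 8 [ 0.607 -0.118  0.337] x [0.603 0.609] y [-0.13  -0.104] [111. 106.  95.]
0.344 1 [ 0.608 -0.102  0.345] x [0.608 0.608] y [-0.102 -0.102] [102. 101.  92.]
0.356 32 [ 0.583 -0.112  0.364] x [0.572 0.596] y [-0.191 -0.077] [78.5 66.  51. ]
```

View pics/c5.png

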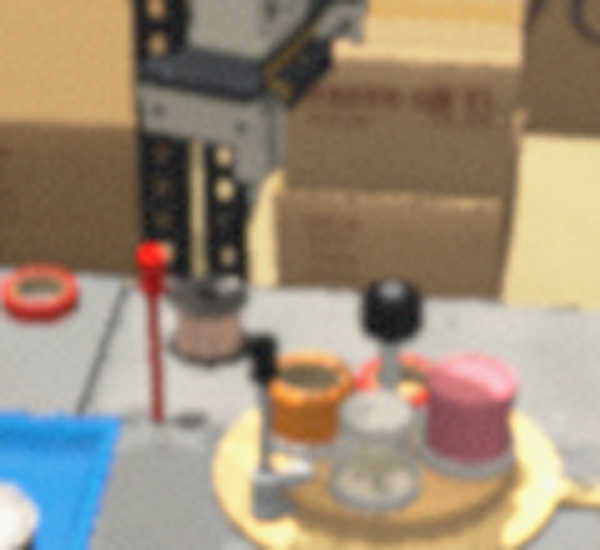

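The crop shows the real fingertips at crop (260,180), z≈0.288. That is about 37 mm higher than the reported TCP implies, so the fingers shut above the pin head at (262,345). The pin hasn't moved. I'll go about 22 mm lower than before; this clears the pin head and knob even under the nominal geometry.

move_arm(rows=[{"translation":[0,0.2,0],"rot":[0,0,0],"hand":0.3},{"translation":[0,0.3,0],"rot":[0,0,0],"hand":0.3},{"translation":[0,0.3,2],"rot":[0,0,0],"hand":0.3},{"translation":[0,0.3,4],"rot":[0,0,0],"hand":0.3},{"translation":[0,0.3,6],"rot":[0,0,0],"hand":0.3},{"translation":[0,0.3,8],"rot":[0,0,0],"hand":0.3},{"translation":[0,0.3,8],"rot":[0,0,0],"hand":0.3},{"translation":[0,0.3,8],"rot":[0,0,0],"hand":0.3}])

```text
t: 5.75
eef_pos: [0.6121, -0.1231, 0.1799]
ee_rot: [3.14, 0.004, -0.286]
force: [0.6, 0.1, 0.8]
width: 0.0479
gripper_force: 0.0
```

move_arm(rows=[{"translation":[0,0,1.5],"rot":[0,0,0],"hand":0.3},{"translation":[0,0,3],"rot":[0,0,0],"hand":0.3},{"translation":[0,0,4.5],"rot":[0,0,0],"hand":0.3},{"translation":[0,0,5.5],"rot":[0,0,0],"hand":0.3},{"translation":[0,0,6.3],"rot":[0,0,0],"hand":0.3},{"translation":[0,0,6.3],"rot":[0,0,0],"hand":0.3},{"translation":[0,0,6.3],"rot":[0,0,0],"hand":0.3}])

```text
t: 6.33
eef_pos: [0.6135, -0.123, 0.119]
ee_rot: [3.141, -0.0, -0.286]
force: [0.6, 0.5, -0.5]
width: 0.0609
gripper_force: 0.0
```

move_arm(rows=[{"translation":[0.2,0,0],"rot":[0,0,0],"hand":1},{"translation":[0.2,0,0],"rot":[0,0,0],"hand":1},{"translation":[0.2,0,0],"rot":[0,0,0],"hand":1},{"translation":[0.2,0,0],"rot":[0,0,0],"hand":1},{"translation":[0.2,0,0],"rot":[0,0,0],"hand":1},{"translation":[0.2,0,0],"rot":[0,0,0],"hand":1},{"translation":[0.2,0,0],"rot":[0,0,0],"hand":1},{"translation":[0.2,0,0],"rot":[0,0,0],"hand":1}], squeeze=30)

```text
t: 7.0
eef_pos: [0.6151, -0.1235, 0.1186]
ee_rot: [3.141, -0.0, -0.286]
force: [-0.5, -0.3, -0.5]
width: 0.0206
gripper_force: 30.0
```

Gripped. Lifting.

move_arm(rows=[{"translation":[0,0,-1],"rot":[0,0,0],"hand":1},{"translation":[0,0,-2.5],"rot":[0,0,0],"hand":1},{"translation":[0,0,-4.5],"rot":[0,0,0],"hand":1},{"translation":[0,0,-6.5],"rot":[0,0,0],"hand":1},{"translation":[0,0,-9],"rot":[0,0,0],"hand":1},{"translation":[0,0,-11.5],"rot":[0,0,0],"hand":1},{"translation":[0,0,-14],"rot":[0,0,0],"hand":1},{"translation":[0,0,-15],"rot":[0,0,0],"hand":1}])

```text
t: 7.67
eef_pos: [0.6164, -0.1238, 0.2734]
ee_rot: [-3.141, -0.005, -0.286]
force: [-0.1, 0.4, 0.7]
width: 0.0213
gripper_force: 30.0
```

Run:
```python
from meas import *
s=arm.get_state();e=s["eef_pos"];print(s["width"],s["gripper_force"],e,s["q"])
im,d=arm.grab_frame("side");C=cloud("side",d)
for z0 in np.arange(.06,.36,.02):
        m=seg(C,e[:2],.05,z0,z0+.02);P=C[m]
        if len(P):print(round(z0,3),len(P),np.median(P,0).round(3),P[:,2].min().round(3),"x",np.percentile(P[:,0],[5,95]).round(3),np.median(im[m],0))
print(tool((.4795,.2155,e[2])))
```

```text
0.02132667710955404 29.992289488145616 [ 0.61638442 -0.12378034  0.27340876] [ 0.11272166  0.24326715  0.0137028   0.00134314 -1.33592886  1.17224947]
0.06 26 [ 0.603 -0.168  0.07 ] 0.06 x [0.593 0.615] [163.5  95.   38. ]
0.08 10 [ 0.606 -0.168  0.083] 0.08 x [0.591 0.614] [218.  127.5  54. ]
0.16 8 [ 0.615 -0.121  0.174] 0.167 x [0.613 0.619] [137.  137.5 129.5]
0.18 16 [ 0.616 -0.12   0.189] 0.182 x [0.612 0.619] [139.  139.  132.5]
0.2 16 [ 0.615 -0.121  0.212] 0.201 x [0.612 0.619] [133.  127.5 111. ]
0.22 9 [ 0.615 -0.119  0.231] 0.222 x [0.613 0.619] [161. 147. 120.]
0.24 12 [ 0.617 -0.118  0.25 ] 0.241 x [0.614 0.618] [163.  150.5 126. ]
0.26 14 [ 0.618 -0.12   0.27 ] 0.264 x [0.614 0.622] [108.  107.  101.5]
0.28 24 [ 0.613 -0.115  0.29 ] 0.282 x [0.607 0.624] [90.  84.5 65.5]
0.3 68 [ 0.613 -0.103  0.311] 0.302 x [0.601 0.634] [121.  114.  102.5]
0.32 53 [ 0.613 -0.106  0.327] 0.321 x [0.601 0.632] [117. 108.  97.]
0.34 4 [ 0.612 -0.103  0.346] 0.34 x [0.612 0.612] [115.5 112.  101.5]
[-22.72760616 -28.68602501  -0.06236117]
```

move_arm(rows=[{"translation":[-1.2,-1.5,0],"rot":[0,0,0],"hand":1},{"translation":[-3,-3.8,0],"rot":[0,0,0],"hand":1},{"translation":[-5,-6.3,0],"rot":[0,0,0],"hand":1},{"translation":[-7.2,-9.1,0],"rot":[0,0,0],"hand":1},{"translation":[-9.5,-12,0],"rot":[0,0,0],"hand":1},{"translation":[-11.8,-14.9,0],"rot":[0,0,0],"hand":1},{"translation":[-14,-17.7,0],"rot":[0,0,0],"hand":1},{"translation":[-16,-20.2,0],"rot":[0,0,0],"hand":1}])

```text
t: 8.38
eef_pos: [0.5171, 0.1171, 0.2679]
ee_rot: [3.141, 0.001, -0.286]
force: [0.1, 0.5, 0.3]
width: 0.0211
gripper_force: 30.0
```

move_arm(rows=[{"translation":[-2,-2.5,0],"rot":[0,0,0],"hand":1},{"translation":[-3.7,-4.7,0],"rot":[0,0,0],"hand":1},{"translation":[-5,-6.3,0],"rot":[0,0,0],"hand":1},{"translation":[-6,-7.6,0],"rot":[0,0,0],"hand":1},{"translation":[-6.7,-8.5,0],"rot":[0,0,0],"hand":1},{"translation":[-6.7,-8.5,0],"rot":[0,0,0],"hand":1},{"translation":[-6.7,-8.5,0],"rot":[0,0,0],"hand":1}])

```text
t: 8.97
eef_pos: [0.4779, 0.2161, 0.2681]
ee_rot: [3.141, 0.001, -0.285]
force: [-0.6, -0.7, -1.0]
width: 0.0209
gripper_force: 30.0
```

Run:
```python
from meas import *
s=arm.get_state();e=s["eef_pos"];print(s["width"],s["gripper_force"],e)
for n in("side","top"):
    im,d=arm.grab_frame(n);C=cloud(n,d)
    rep(n,C,"pin",e[:2],.03,.13,.25);rep(n,C,"pinlow",e[:2],.03,.13,.18)
    rep(n,C,"cup",(.4795,.2155),.045,.08,.11)
print(tool((.4795,.2155,e[2])))
```

```text
0.020884773692884908 29.99217465880065 [0.47789405 0.21606689 0.26807901]
side pin 88 mean [0.4778 0.2194 0.2066] circ 0.4774 0.2184 0.0062 zmax 0.249 px 274.5 211.4
side pinlow 14 mean [0.4778 0.2195 0.1721] circ 0.4765 0.22 0.0046 zmax 0.18 px 274.1 221.1
side cup 224 mean [0.4792 0.2158 0.092 ] circ 0.479 0.2158 0.0325 zmax 0.104 px 272.8 241.5
top pin 0
top pinlow 0
top cup 9 mean [0.5048 0.2076 0.0946] circ 0.5029 0.2066 0.0094 zmax 0.102 px 191.0 205.8
[ 0.11125115 -0.04772945  0.01997492]
```

move_arm(rows=[{"translation":[0.1,0,2],"rot":[0,0,0],"hand":1},{"translation":[0.1,0,4],"rot":[0,0,0],"hand":1},{"translation":[0.1,0,6],"rot":[0,0,0],"hand":1},{"translation":[0.1,0,8],"rot":[0,0,0],"hand":1},{"translation":[0.1,0,10],"rot":[0,0,0],"hand":1},{"translation":[0.1,0,12],"rot":[0,0,0],"hand":1},{"translation":[0.1,0,13.5],"rot":[0,0,0],"hand":1},{"translation":[0.1,0,14.4],"rot":[0,0,0],"hand":1}])

```text
t: 9.73
eef_pos: [0.4787, 0.2141, 0.1226]
ee_rot: [3.139, 0.001, -0.287]
force: [-0.8, -0.2, -0.5]
width: 0.0212
gripper_force: 30.0
```

move_arm(rows=[{"translation":[0,0,0.3],"rot":[0,0,0],"hand":1},{"translation":[0,0,0.4],"rot":[0,0,0],"hand":1},{"translation":[0,0,0.4],"rot":[0,0,0],"hand":1}])

```text
t: 9.98
eef_pos: [0.4797, 0.2156, 0.1211]
ee_rot: [-3.141, -0.001, -0.286]
force: [-0.1, 0.3, 0.0]
width: 0.0209
gripper_force: 30.0
```

move_arm(rows=[{"translation":[0,0,0.3],"rot":[0,0,0],"hand":1},{"translation":[0,0,0.5],"rot":[0,0,0],"hand":1},{"translation":[0,0,0.5],"rot":[0,0,0],"hand":1}])

```text
t: 10.23
eef_pos: [0.4792, 0.2157, 0.1157]
ee_rot: [-3.141, -0.0, -0.286]
force: [0.4, -0.4, -0.7]
width: 0.0212
gripper_force: 30.0
```

move_arm(rows=[{"translation":[0,0,0],"rot":[0,0,0],"hand":0.3},{"translation":[0,0,0],"rot":[0,0,0],"hand":0.2},{"translation":[0,0,0],"rot":[0,0,0],"hand":0.1},{"translation":[0,0,0],"rot":[0,0,0],"hand":0},{"translation":[0,0,0],"rot":[0,0,0],"hand":0},{"translation":[0,0,0],"rot":[0,0,0],"hand":0},{"translation":[0,0,0],"rot":[0,0,0],"hand":0},{"translation":[0,0,0],"rot":[0,0,0],"hand":0}])

```text
t: 10.9
eef_pos: [0.4792, 0.2157, 0.1156]
ee_rot: [3.142, -0.0, -0.286]
force: [-0.2, 0.4, 0.2]
width: 0.0689
gripper_force: 0.0
```

move_arm(rows=[{"translation":[0,0,-2],"rot":[0,0,0],"hand":0},{"translation":[0,0,-4.5],"rot":[0,0,0],"hand":0},{"translation":[0,0,-7.5],"rot":[0,0,0],"hand":0},{"translation":[0,0,-10.5],"rot":[0,0,0],"hand":0},{"translation":[0,0,-13.5],"rot":[0,0,0],"hand":0},{"translation":[0,0,-15],"rot":[0,0,0],"hand":0},{"translation":[0,0,-15],"rot":[0,0,0],"hand":0}])

```text
t: 11.48
eef_pos: [0.4809, 0.2167, 0.2699]
ee_rot: [-3.136, -0.004, -0.285]
force: [-0.4, -0.3, 0.7]
width: 0.0876
gripper_force: 0.0
```

Run:
```python
from meas import *
s=arm.get_state();e=s["eef_pos"];print(s["width"],s["gripper_force"],e,s["q"])
im,d=arm.grab_frame("side");C=cloud("side",d);cv2.imwrite("pics/side6.png",im[...,::-1])
m=seg(C,(.48,.2155),.05,.11,.2)
for z0 in np.arange(.1,.18,.015): rep("side",C,f"pin{z0:.3f}",(.48,.2155),.05,z0,z0+.015)
rep("side",C,"cup",(.4795,.2155),.045,.08,.1)
print("to knob",tool((.532,-.195,e[2])))
# nose direction, top view: board-coloured points beyond 135 mm
d=np.load("pics/top0.npy");C=cloud("top",d);I=cv2.imread("pics/top0.png")[...,::-1].astype(int)
I2=cv2.imread("pics/side0.png")[...,::-1].astype(int)
for n,C,I in(("top",C,I),("side",cloud("side",np.load("pics/side0.npy")),I2)):
    dx,dy=C[...,0]-.532,C[...,1]+.195;r=np.hypot(dx,dy)
    m=(r>.137)&(r<.17)&(I[...,0]-I[...,2]>35)&(C[...,2]<.03);P=C[m]
    m2=(r>.11)&(r<.137)&(I[...,0]-I[...,2]>35)&(C[...,2]<.03);B=C[m2]
    print(n,len(P),P.mean(0).round(4),P.min(0).round(3),P.max(0).round(3),"board circle",cv2.minEnclosingCircle(B[:,:2].astype(np.float32)))
```

```text
0.08757815253465771 0.0 [0.48093157 0.21667387 0.26992159] [ 0.79652648  0.0698355  -0.20370057  0.00138129 -1.29043684  0.48845208]
side pin0.100 26 mean [0.4761 0.2237 0.1045] circ 0.4809 0.2181 0.029 zmax 0.115 px 273.8 240.1
side pin0.115 11 mean [0.4785 0.2229 0.1248] circ 0.4779 0.2206 0.0104 zmax 0.13 px 273.2 234.5
side pin0.130 34 mean [0.4786 0.2232 0.1367] circ 0.4781 0.2184 0.0109 zmax 0.143 px 273.3 231.5
side pin0.145 52 mean [0.4781 0.219  0.1531] circ 0.4782 0.2181 0.0127 zmax 0.16 px 273.8 226.2
side pin0.160 0
side pin0.175 0
side cup 200 mean [0.4797 0.2197 0.091 ] circ 0.4815 0.2157 0.0332 zmax 0.1 px 272.5 242.6
to knob [16.58707189 37.9953888  -0.3323815 ]
top 57 [ 0.3868 -0.1887  0.0123] [ 0.371 -0.263 -0.005] [ 0.651 -0.177  0.018] board circle ((0.5305578112602234, -0.1992189735174179), 0.13618004322052002)
side 70 [ 0.4348 -0.2184  0.0044] [ 0.366 -0.359 -0.007] [ 0.667 -0.174  0.016] board circle ((0.5311508774757385, -0.19579191505908966), 0.13630613684654236)
```

The pin stands in the cup: its top is at 0.157 m and its shaft is within 3 mm of the cup axis. Next is the knob.

move_arm(rows=[{"translation":[1,2.3,0],"rot":[0,0,4],"hand":0.2},{"translation":[2.5,5.7,0],"rot":[0,0,8],"hand":0.2},{"translation":[4,9.1,0],"rot":[0,0,12],"hand":0.2},{"translation":[5.5,12.5,0],"rot":[0,0,16],"hand":0.2},{"translation":[7,15.9,0],"rot":[0,0,20],"hand":0.2},{"translation":[8.5,19.4,0],"rot":[0,0,24],"hand":0.2},{"translation":[10,22.8,0],"rot":[0,0,28],"hand":0.2},{"translation":[11.5,26.2,0],"rot":[0,0,34],"hand":0.2}])

```text
t: 12.2
eef_pos: [0.515, -0.0699, 0.2645]
ee_rot: [3.141, 0.001, -0.882]
force: [1.2, 0.7, -0.0]
width: 0.0698
gripper_force: 0.0
```

Run:
```python
from meas import *
s=arm.get_state();e=s["eef_pos"];print(e,s["q"],s["ee_rot"],s["width"])
print("to knob",tool((.532,-.195,e[2])))
```

```text
[ 0.51497331 -0.06990945  0.26454913] [ 2.42802387e-01  6.44587076e-02 -2.20889508e-01 -3.33375498e-04
 -1.28675246e+00  4.46064769e-01] [ 3.14055393e+00  8.51322125e-04 -8.82023247e-01] 0.06976858203743329
to knob [ 1.07395167e+01  6.63613603e+00 -2.24964885e-03]
```

move_arm(rows=[{"translation":[2.5,1.5,0],"rot":[0,0,0],"hand":0.2},{"translation":[5,3.1,0],"rot":[0,0,0],"hand":0.2},{"translation":[7.5,4.6,0],"rot":[0,0,0],"hand":0.2},{"translation":[9.5,5.8,0],"rot":[0,0,0],"hand":0.2},{"translation":[10.7,6.6,0],"rot":[0,0,0],"hand":0.2},{"translation":[10.7,6.6,2],"rot":[0,0,0],"hand":0.2},{"translation":[10.7,6.6,4],"rot":[0,0,0],"hand":0.2},{"translation":[10.7,6.6,5.5],"rot":[0,0,0],"hand":0.2}])

```text
t: 12.87
eef_pos: [0.5318, -0.1929, 0.2077]
ee_rot: [3.14, 0.003, -0.881]
force: [-0.1, 0.6, -0.1]
width: 0.07
gripper_force: 0.0
```

Run:
```python
from meas import *
s=arm.get_state();e=s["eef_pos"];print(e)
print("to knob",tool((.532,-.195,.120)))
```

```text
[ 0.53181002 -0.1928643   0.2076754 ]
to knob [0.19880086 0.10639451 8.76726282]
```

move_arm(rows=[{"translation":[0,0,2],"rot":[0,0,0],"hand":0.2},{"translation":[0,0,4],"rot":[0,0,0],"hand":0.2},{"translation":[0,0,6],"rot":[0,0,0],"hand":0.2},{"translation":[0,0,7.5],"rot":[0,0,0],"hand":0.2},{"translation":[0,0,8.5],"rot":[0,0,0],"hand":0.2},{"translation":[0,0,8.5],"rot":[0,0,0],"hand":0.2}])

```text
t: 13.37
eef_pos: [0.5311, -0.1923, 0.1225]
ee_rot: [3.138, 0.004, -0.88]
force: [-1.4, 0.6, -0.8]
width: 0.07
gripper_force: 0.0
```

move_arm(rows=[{"translation":[0,0,0],"rot":[0,0,0],"hand":1},{"translation":[0,0,0],"rot":[0,0,0],"hand":1},{"translation":[0,0,0],"rot":[0,0,0],"hand":1},{"translation":[0,0,0],"rot":[0,0,0],"hand":1},{"translation":[0,0,0],"rot":[0,0,0],"hand":1},{"translation":[0,0,0],"rot":[0,0,0],"hand":1}], squeeze=25)

```text
t: 13.87
eef_pos: [0.5298, -0.1951, 0.1263]
ee_rot: [3.135, 0.001, -0.88]
force: [-9.4, -10.7, 5.5]
width: 0.0422
gripper_force: 25.0
```

move_arm(rows=[{"translation":[0,0.2,0],"rot":[0,0,0],"hand":1},{"translation":[0,0.3,0],"rot":[0,0,0],"hand":1},{"translation":[0,0.3,0],"rot":[0,0,0],"hand":1}])

```text
t: 14.12
eef_pos: [0.5299, -0.1952, 0.1263]
ee_rot: [3.14, -0.0, -0.879]
force: [-5.6, -4.0, 5.6]
width: 0.0424
gripper_force: 25.0
```

Run:
```python
from meas import *
s=arm.get_state();print(s["eef_pos"],s["ee_rot"],s["force"],s["moment"],s["width"],s["gripper_force"],s["q"])
```

```text
[ 0.52987582 -0.19521082  0.12634666] [ 3.14046279e+00 -4.03496425e-05 -8.79435933e-01] [-5.56218618 -3.97679323  5.56896863] [-1.5647648   2.33049065 -0.05138828] 0.04237389778787194 25.031373566016555 [-5.85411757e-03  2.39583744e-01 -3.37608249e-01  9.02135936e-04
 -9.94444804e-01  6.96722535e-01]
```

move_arm(rows=[{"translation":[0,0.2,-0.3],"rot":[0,0,0],"hand":1},{"translation":[0,0.2,-0.3],"rot":[0,0,0],"hand":1},{"translation":[0,0.2,-0.3],"rot":[0,0,-4],"hand":1},{"translation":[0,0.2,-0.3],"rot":[0,0,-8],"hand":1},{"translation":[0,0.2,-0.3],"rot":[0,0,-12],"hand":1},{"translation":[0,0.2,-0.3],"rot":[0,0,-16],"hand":1},{"translation":[0,0.2,-0.3],"rot":[0,0,-20],"hand":1},{"translation":[0,0.2,-0.3],"rot":[0,0,-20],"hand":1}])

```text
t: 14.78
eef_pos: [0.5291, -0.1958, 0.1268]
ee_rot: [3.141, 0.001, -0.526]
force: [3.8, -6.4, -14.7]
width: 0.0422
gripper_force: 24.9
```

```bash
cat > chk.py <<'E'
from meas import *
s=arm.get_state();print(s["t"],s["eef_pos"],s["ee_rot"][2],s["force"].round(1),s["moment"].round(2),s["width"],s["gripper_force"])
for n in("side","top"):
    im,d=arm.grab_frame(n);C=cloud(n,d)
    for l in("screw_jar","jar_seat","pink_tin","tape_clear","tape_insul"):
        for r in arm.pinpoint(l,n)[:1]:
            P=w(n,r["point"]);v=P-[.531,-.195,0];print(n,l,round(r["p"],2),P.round(3),"ang",np.degrees(np.arctan2(v[1],v[0])).round(1),"r",np.hypot(*v[:2]).round(3))
E
python3 chk.py
```

```text
14.7833 [ 0.52911253 -0.19583142  0.12677038] -0.5262426318901559 [  3.8  -6.4 -14.7] [-2.37 -1.29  0.01] 0.0422489864751624 24.875988860148937
side screw_jar 0.55 [ 0.515 -0.139  0.032] ang 105.9 r 0.058
side jar_seat 0.73 [ 0.516 -0.137  0.035] ang 104.3 r 0.06
side pink_tin 0.6 [ 0.478 -0.215  0.034] ang -159.3 r 0.056
side tape_clear 0.71 [ 0.591 -0.18   0.03 ] ang 14.0 r 0.062
side tape_insul 0.52 [ 0.549 -0.257  0.035] ang -73.4 r 0.065
top screw_jar 0.74 [ 0.521 -0.142  0.036] ang 100.4 r 0.053
top jar_seat 0.91 [ 0.519 -0.139  0.035] ang 102.2 r 0.057
top pink_tin 0.73 [ 0.475 -0.21   0.035] ang -164.7 r 0.058
top tape_insul 0.56 [ 0.518 -0.14   0.036] ang 102.9 r 0.057
```

move_arm(rows=[{"translation":[0.1,0.1,0.2],"rot":[0,0,0],"hand":1},{"translation":[0.1,0.1,0.2],"rot":[0,0,-5],"hand":1},{"translation":[0.1,0.1,0.2],"rot":[0,0,-10],"hand":1},{"translation":[0.1,0.1,0.2],"rot":[0,0,-15],"hand":1},{"translation":[0.1,0.1,0.2],"rot":[0,0,-20],"hand":1},{"translation":[0.1,0.1,0.2],"rot":[0,0,-25],"hand":1},{"translation":[0.1,0.1,0.2],"rot":[0,0,-30],"hand":1},{"translation":[0.1,0.1,0.2],"rot":[0,0,-35],"hand":1}])

```text
t: 16.05
eef_pos: [0.5289, -0.1975, 0.1266]
ee_rot: [3.141, 0.001, 0.085]
force: [-4.5, -4.7, -1.4]
width: 0.0421
gripper_force: 25.0
```

```bash
python3 chk.py
```

```text
16.05 [ 0.52889189 -0.19745522  0.12663491] 0.08496635488924342 [-4.5 -4.7 -1.4] [-1.82  1.21 -0.11] 0.04208019913847776 24.989530881866813
side screw_jar 0.66 [ 0.482 -0.156  0.031] ang 141.2 r 0.063
side jar_seat 0.63 [ 0.487 -0.16   0.036] ang 141.4 r 0.057
side pink_tin 0.56 [ 0.5   -0.246  0.032] ang -120.9 r 0.06
side tape_clear 0.85 [ 0.571 -0.15   0.032] ang 48.5 r 0.061
top screw_jar 0.7 [ 0.489 -0.163  0.035] ang 142.9 r 0.053
top jar_seat 0.67 [ 0.487 -0.158  0.039] ang 140.2 r 0.057
top pink_tin 0.89 [ 0.491 -0.24   0.037] ang -131.4 r 0.06
top tape_clear 0.58 [ 0.698 -0.377  0.   ] ang -47.5 r 0.248
```

move_arm(rows=[{"translation":[0,0,0],"rot":[0,0,-5],"hand":1},{"translation":[0,0,0],"rot":[0,0,-10],"hand":1},{"translation":[0,0,0],"rot":[0,0,-15],"hand":1},{"translation":[0,0,0],"rot":[0,0,-20],"hand":1},{"translation":[0,0,0],"rot":[0,0,-25],"hand":1},{"translation":[0,0,0],"rot":[0,0,-30],"hand":1},{"translation":[0,0,0],"rot":[0,0,-34],"hand":1},{"translation":[0,0,0],"rot":[0,0,-36],"hand":1}])

```text
t: 17.32
eef_pos: [0.5295, -0.1989, 0.1267]
ee_rot: [3.14, 0.002, 0.713]
force: [-0.7, -12.1, -4.4]
width: 0.0419
gripper_force: 25.0
```

move_arm(rows=[{"translation":[0,0,0],"rot":[0,0,0],"hand":1},{"translation":[0,0,0],"rot":[0,0,0],"hand":1},{"translation":[0,0,0],"rot":[0,0,0],"hand":1}])

```text
t: 17.57
eef_pos: [0.5295, -0.1989, 0.1266]
ee_rot: [3.14, 0.002, 0.709]
force: [-0.8, -11.5, -4.2]
width: 0.042
gripper_force: 25.0
```

```bash
python3 chk.py
python3 - <<'E'
from meas import *
ims=[]
for n,c in(("side",(slice(130,230),slice(220,320))),("top",(slice(150,250),slice(270,370)))):
    im,d=arm.grab_frame(n);C=cloud(n,d);ims.append(cv2.resize(im[c][...,::-1],(400,400),interpolation=cv2.INTER_CUBIC))
    rep(n,C,"lid",(.471,-.192),.035,.09,.115)
    for r in arm.pinpoint("carousel_base",n)[:1]:print(w(n,r["point"]).round(3))
cv2.imwrite("pics/c7.png",np.hstack(ims))
E
```

```text
17.5667 [ 0.52952094 -0.19885403  0.12662939] 0.7090730538124401 [ -0.8 -11.5  -4.2] [-4.41  0.24  0.07] 0.042040866147095936 24.963171249255538
side screw_jar 0.78 [ 0.471 -0.191  0.032] ang 176.2 r 0.06
side jar_seat 0.91 [ 0.47  -0.19   0.034] ang 174.9 r 0.062
side pink_tin 0.75 [ 0.53  -0.258  0.036] ang -91.2 r 0.063
side tape_clear 0.72 [ 0.536 -0.142  0.032] ang 84.1 r 0.053
side tape_insul 0.5 [ 0.595 -0.205  0.034] ang -8.7 r 0.065
top screw_jar 0.54 [ 0.477 -0.194  0.034] ang 179.2 r 0.054
top jar_seat 0.7 [ 0.476 -0.194  0.036] ang 178.8 r 0.055
top pink_tin 0.65 [ 0.53  -0.258  0.041] ang -91.2 r 0.064
top tape_clear 0.48 [ 0.534 -0.135  0.035] ang 87.0 r 0.06
side lid 126 mean [ 0.4731 -0.1851  0.101 ] circ 0.4721 -0.1875 0.03 zmax 0.108 px 283.6 165.6
[ 0.534 -0.194 -0.001]
top lid 98 mean [ 0.462  -0.2001  0.1041] circ 0.4657 -0.1967 0.0247 zmax 0.11 px 325.3 220.7
[0.477 0.214 0.004]
```

View pics/c7.png

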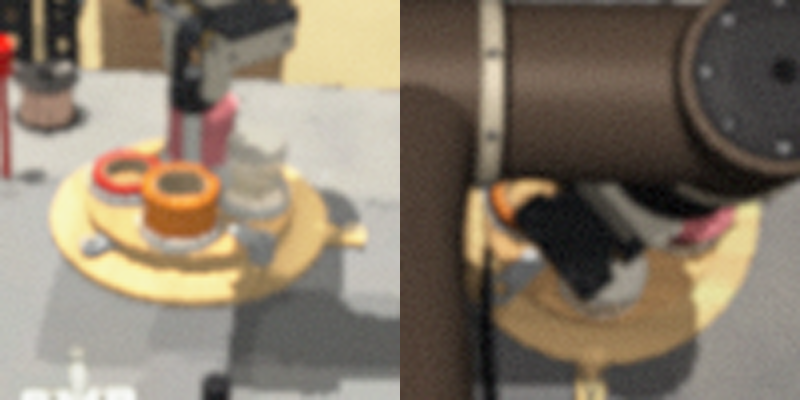

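The jar lid is at about (0.472, -0.189), within 3 mm of the axis-to-nose line. Everything is seated and still, and the knob is held with 25 N. Handing in.

```bash
python3 -c "
from station import arm
print(arm.job_done())"
```

```text
the job is handed in; nothing more can be done
None
```

I handed the job in, with no verdict returned: the pin stands in the steel cup, the jar faces the pointer (measured within about 3 mm of its line) with everything still seated, and the gripper holds the knob at 25 N.

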